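# Open the gift jar in the display hatbox and hold its cap over it

### The arm

A 6-joint arm with a two-finger parallel gripper is mounted at the origin on the work surface. World frame = base frame: x ahead of the robot, y to its left, z up, the work surface at z = 0. Lengths are in m, angles in rad, forces in N, time in s.
With the tool pointing down it reaches from about 0.35 to 0.975 m from the base axis. Payload 4.9 kg.
Tool frame: the origin (TCP) lies on the centre line of the jaws, within the pads' length; the fingertips stand ahead of it and the grasp point (between the pads) is the TCP (manip.tip_extent is the z of the fingertips in the tool frame, in m); z points along the fingers, y is the line along which they close (so a half turn about z gives the same grasp; the last joint's range is limited). The gripper opens to 85 mm and grips with 20 to 120 N. Pads are 22 mm wide; open, the fingers measure 114 mm over their backs; the gripper's body (76 mm by 85 mm) begins 54 mm behind the grasp point. The pads swing forward as they close: fully open they stand 13 mm farther back than shut.
Start: joints at [1.227, 0.053, 1.613, -0, 1.476, -0.119], TCP at [0.139, 0.609, 0.25] pointing down, gripper open.
Joint ranges: [-3.01, 3.01], [-1.01, 2.22], [0.06, 2.58], [-1.02, 4.17], [0.09, 2.62], [-3.14, 3.14]. Speed limits (rad/s): [2.57, 2.57, 3.14, 3.14, 3.14, 3.14].

### API

Orientations are given as a unit quaternion [w, x, y, z].
In Python, from plant import manip gives the robot as it stands. The module is installed in compiled form; this text tells all that it offers.
- The arm moves only by the tool crank_tcp, called after "Call:" as a command line: name --pt "numbers of a row" for each row, then --argument value for the rest. Schema: {"type":"object","properties":{"steps":{"type":"array","items":{"type":"array","items":{"type":"number"},"minItems":7,"maxItems":7},"minItems":1,"maxItems":5},"only":{"type":"string"},"quiet":{"type":"boolean"},"lines":{"type":"string"}},"required":["steps"],"additionalProperties":false}. steps is a list of rows, 1 to 5 of them, each of 7 numbers: the opening from 0.0 (shut) to 1.0 (fully open), then dx, dy, dz in fractions of the full range, 1 being 0.8 m, then a rotation vector rx, ry, rz in normalised numbers (1 is pi rad); each row shifts and turns the commanded pose from where the row before left it, along the tool's axes as they then stand; what a row does not reach is not made up. A row lasts 1/8 s, in which the tool goes at most 0.0625 m and 0.188 rad, less where a joint would pass 70% of its speed; a pose out of reach is approached as far as the arm can. The fingers move at their own pace and stop on an object; the grip force is fixed at half the most. Time passes only in rows, so rows that do not move let the fingers close. The tool returns the time, the measured TCP pose, the force, the opening and the grip force at its end. only (a regular expression) keeps the lines of the reply that match it, lines (a string "A,B") keeps lines A to B, and quiet returns only ok. A shift or turn number past 1, either way, is cut back to 1. Input that does not fit is refused with a message, and nothing moves.
- manip.state(): the state, without advancing time (a new reading comes with each control period).
- manip.grab_frame(name): name is "scene" or "top"; returns (picture, depth): 480x640x3 uint8, red, green, blue; 480x640 float32, m along the optical axis (not along the pixel's ray), 0 where there is no reading.
- manip.camera_params(name): a dict with "intrinsics" (3x3 intrinsics, pixels), "k1" (the pictures are not rectified: a ray, as slopes to the right and down, at radius r is drawn at 1 + k1 r^2 times it, then the intrinsics apply), "xyz" and "orientation" of the camera in the world. Camera axes: x right, y down, z forward; pixel columns grow to the right and rows downward; lengths in m; the calibration is good to about 2 mm. A picture is of the moment at which its call begins. camera_params takes no time and is no camera call.
- manip.job_done(): hands the job in; it is judged then, once.
Trained networks look in the newest picture that a camera, given by its name, has taken for a name from the list of things; names that differ only in an ending like _2 or _b are one class to them, and where a whole thing is asked for, a point or a joint stands for the part that bears it (a point fixed in the world has none). Each returns a list of dicts, best first, with "conf" (0 to 1); they miss things now and then, are a little off and sometimes report something else, mostly with a low value. They report only what shows in the picture. A call takes as long as a camera call. They do not tell look-alikes from the thing itself.
- manip.look_for(camera, query): "extent" ([left, top, right, bottom] in pixels, round what is visible of it).
- manip.outline_of(camera, query): "region" (480x640 bool, what is visible of it) and "extent" ([left, top, right, bottom] in pixels, round what is visible of it).
- manip.mark_of(camera, query): "centre" ([row, column] in pixels: a listed point, or the origin of a listed thing).
The state is a dict: "time": time; "joint_pos": joint angles; "joint_vel": joint speeds; "joint_efforts": joint torques, N m; "tool_pos": TCP position; "tool_rot": TCP orientation; "contact_force": force on the tool from outside, world axes, zero at the start; "ft_torque": the same for the moment, N m; "gripper_width": opening from 0.0 (shut) to 1.0 (fully open); "grasp_force": force on a finger pad.
Only numpy, scipy, OpenCV 4.12 (cv2) and the standard library are available. Lean on these libraries where they do the work, as an engineer would, in place of code of your own. Each camera call takes 0.05 s, during which the arm holds its last target. There are 200 camera calls.

### The job

Show a customer the gift jar in the pale blue display hatbox: take the loose lid with the brass knob off the hatbox, set it down flat and right way up in the middle of the black counter mat and let it go. Then unscrew the jar's tight red cap (anticlockwise seen from above) while the jar stays seated in the wooden holder that keeps it from turning; once the thread lets go, raise the cap straight up and finish still gripping it, level, about two centimetres clear above the jar's open mouth. Leave everything else on the counter where it is.

Things in the scene. Friction and masses are not known exactly. Their poses are not given: they have to be found in the camera images.
- hatbox: Pale blue round open hatbox, fixed to the counter: 160 mm across, 94 mm tall, wall 5 mm. Origin: centre of its underside, at counter height, z up. Its floor is 6 mm thick; in the middle a square wooden frame (opening 58 x 58 mm, bars 10 mm wide, top 24 mm above the counter) holds the jar's foot, its sides along the box's x and y.
- mat: Black square rubber counter mat, 200 x 200 mm, 3 mm thick, fixed. Origin: centre of its underside, at counter height. It and the hatbox may be on either side.
- lid: Cream round lid lying loose on the hatbox, hiding the jar: disc 166 mm across, 6 mm thick, over a plug 136 mm across, 5 mm deep, inside the box's mouth with 7 mm play all round. Origin: centre of the plug's underside (89 mm above the counter on the box, 3 mm on the mat), z up. In the middle of its top a brass knob 26 mm across, 21 to 45 mm above the origin. About 140 g.
- lid_knob (a point): Middle of the lid's brass knob, on its axis, 34 mm above the lid's origin and 23 mm above the disc's top face.
- jar: Pale green square jar, loose but standing snugly (1 mm play each side) in the holder in the hatbox, so it cannot turn; about 450 g. Body 56 x 56 mm, 42 tall (flat shoulder 48 mm above the counter), then a round neck 39 mm across up to the rim. Origin: centre of its underside, 6 mm above the counter, z up. Its x and y axes lie along its sides and the hatbox's.
- jar_rim (a point): Centre of the jar's rim, 64 mm above the jar's origin. A white sprung seal in the mouth (29 mm across) pushes the closed cap up with about 10 N, and stands 6.5 mm above the rim when the cap is off. Round the neck, two thread ridges, each running 80 degrees anticlockwise (from the jar's +x and -x axes), rise 1.9 mm per radian.
- cap: Red round screw cap on the jar, 32 mm tall, 60 g: the smooth top 12 mm, 57 mm across, is the part to grip; below it 55 mm across. Origin: centre of its lower edge, z up; screwed on, about 47.5 mm above the jar's origin. White stripe across the top along its x axis. Two lugs inside its lower edge, on its +x and -x axes, sit under the jar's ridges.
- cap_top (a point): Centre of the cap's top face, 32 mm above its origin, about 85 mm above the counter at the start. The stripe starts 15 to 35 degrees anticlockwise of the jar's x axis; the lugs are free from 92 to 160 degrees, so a turn of 57 to 77 degrees frees the cap, and up to 120 does no harm. Takes 0.05 to 0.3 N m; climbs about 2 mm. A cap still caught lifts the jar.
- mug: Bystander, loose: blue ceramic mug, 76 mm across and 90 tall. Origin: centre of its underside.
- ribbon: Bystander, loose: flat spool of pink ribbon, 64 mm across and 30 tall. Origin: centre of its underside.
- gift_small: Bystander, loose: small yellow gift box with white ribbon, 45 x 45 x 35 mm (bow to 45). Origin: centre of its underside.
- gift_big: Bystander, loose: purple gift box with pale ribbon, 100 x 80 x 60 mm (bow to 70). Origin: centre of its underside.
- candle: Bystander, loose: amber glass candle jar, 66 mm across and 85 tall. Origin: centre of its underside.
- ornament: Bystander, loose: small brown bear figurine, 52 mm across and 92 tall. Origin: centre of its underside.
- cards: Bystander, loose: flat pile of greeting cards, 150 x 105 x 24 mm. Origin: centre of its underside.
There are look-alikes about, which are no part of the job. Leave any turquoise look-alike of the lid alone.

How it is judged:
On the way, in this order (a step that is already met when the one before it is completed fails the run):
1. the lid has been set down flat on the mat and let go (horizontal distance between lid and mat below 0.05 m and height (world z) of lid below 0.009 m and angle between lid's own z axis and vertical below 0.08 rad and contact force between the fingers and lid below 0.05 N and linear speed of lid below 0.03 m/s), for 0.3 s.
2. the cap is off the thread and in the fingers, clear of the jar (z of cap in the frame of jar above 0.071 m and contact force between the fingers and cap above 1 N and contact force between cap and jar below 0.05 N), for 0.2 s.
At the end, for the whole second after the job is handed in: Lid flat, upright, still, released, its centre within 50 mm of the mat's; cap still, in the fingers (over 1 N), touching neither jar nor hatbox, lower edge 7 to 50 mm above the rim, within 20 mm of the jar's axis, tilt under 0.2 rad; jar upright, seated in its holder (all of step 1 and all of step 2 and z of cap in the frame of jar below 0.114 m and horizontal distance between cap and jar below 0.02 m and angle between cap's own z axis and vertical below 0.2 rad and linear speed of cap below 0.03 m/s and contact force between cap and hatbox below 0.05 N and z of jar in the frame of hatbox below 0.01 m and horizontal distance between jar and hatbox below 0.006 m and angle between jar's own z axis and vertical below 0.06 rad); the arm keeps its last pose, push and grip.
It fails at once if the jar is lifted out of its holder (more than 12 mm up) (z of jar in the frame of hatbox above 0.018 m).
It fails at once if a bystander is moved by more than 30 mm (distance of any of mug, ribbon, gift_small, gift_big, candle, ornament, cards from where it was at the start of the episode above 0.03 m).
It also fails if it takes over 64 s, if anything falls off the work surface, if the arm or the gripper's body presses on something with over 40 N, if the wrist force passes 120 N, or if a joint passes its speed limit or range.

## Working session

There is one attempt and no reset: what is moved stays moved. The work goes in short steps, Python scripts to look and compute and a tool call to move; the robot and the scene stay as the last step left them, time stands still between calls to the robot, and variables do not carry over. Pictures are saved under pics/ and viewed, at most 10 in all, crops included, and the job is handed in when it is done.

```bash
mkdir -p pics
```

Create h.py:
```python
import numpy as np, cv2
from plant import manip
from scipy.spatial.transform import Rotation as R
def Rq(q): return R.from_quat([q[1],q[2],q[3],q[0]])
def cam(n):
    c=manip.camera_params(n); return np.array(c["intrinsics"]),c["k1"],np.array(c["xyz"]),Rq(c["orientation"])
def rays(n,px):  # px Nx2 (col,row) -> slopes
    K,k1,t,r=cam(n)
    d=np.array([k1,0,0,0,0],float)
    s=cv2.undistortPoints(np.array(px,float).reshape(-1,1,2),K,d)[:,0]
    return np.c_[s,np.ones(len(s))],t,r
def at_z(n,px,z):
    s,t,r=rays(n,px); w=r.apply(s); return t+w*((z-t[2])/w[:,2])[:,None]
def cloud(n,dep,mask):
    v,u=np.nonzero(mask&(dep>0)); s,t,r=rays(n,np.c_[u,v]); return r.apply(s*dep[v,u][:,None])+t,u,v
def save(n,img,f): cv2.imwrite(f,cv2.cvtColor(img,cv2.COLOR_RGB2BGR))
```

Run:
```python
from h import *
for n in("scene","top"):
    i,d=manip.grab_frame(n); save(n,i,f"pics/{n}0.png"); np.savez(f"{n}0.npz",i=i,d=d)
    print(n,cam(n)[2],cam(n)[3].as_matrix()[:,2])
    for q in("lid","lid_knob","hatbox","mat","jar","cap","mug","ribbon","gift_small","gift_big","candle","ornament","cards"):
        for r in manip.mark_of(n,q)[:2]:
            c=r["centre"]; zz=0.123 if q=="lid_knob" else .089 if q=="lid" else 0
            print(q,round(r["conf"],2),np.round(c),np.round(at_z(n,[[c[1],c[0]]],zz)[0],3))
print(manip.state(),manip.tip_extent)
```

```text
scene [ 0.84765017 -0.41713645  0.88613794] [-0.3222496   0.46590969 -0.82406514]
lid 0.67 [325. 405.] [ 0.786 -0.034  0.089]
lid 0.62 [198. 350.] [0.532 0.178 0.089]
lid_knob 0.67 [284. 159.] [ 0.35  -0.24   0.123]
lid_knob 0.57 [186. 349.] [0.527 0.181 0.123]
hatbox 0.86 [222. 342.] [0.522 0.168 0.   ]
mat 0.8 [330. 275.] [ 0.556 -0.154  0.   ]
jar 0.7 [455. 234.] [ 0.641 -0.392  0.   ]
mug 0.75 [259. 424.] [0.739 0.182 0.   ]
ribbon 0.57 [325. 404.] [0.778 0.006 0.   ]
gift_small 0.67 [248. 268.] [0.417 0.004 0.   ]
gift_big 0.58 [392. 347.] [ 0.752 -0.179  0.   ]
candle 0.55 [184. 427.] [0.643 0.396 0.   ]
ornament 0.61 [457. 233.] [ 0.642 -0.396  0.   ]
ornament 0.42 [221. 345.] [ 0.526  0.172 -0.   ]
top [ 0.29379718 -0.01015138  1.30913325] [ 0.19929922  0.02292078 -0.97967059]
lid 0.93 [231. 258.] [0.532 0.177 0.089]
lid 0.62 [337. 393.] [ 0.303 -0.205  0.089]
lid_knob 0.97 [228. 253.] [0.532 0.183 0.123]
hatbox 0.31 [179. 390.] [ 0.752 -0.17   0.   ]
mat 0.76 [243. 376.] [ 0.558 -0.148  0.   ]
mat 0.32 [176. 389.] [ 0.761 -0.166  0.   ]
jar 0.53 [226. 253.] [0.562 0.206 0.  
[... 428 characters left out ...]
pos': array([ 1.22696360e+00,  5.27000044e-02,  1.61290790e+00,  3.22319198e-05,
        1.47599776e+00, -1.19026999e-01]), 'joint_vel': array([-0.00024093,  0.00015529,  0.00139213,  0.00034023,  0.00059138,
       -0.00058882]), 'joint_efforts': array([-9.26227449e-05, -3.93675435e+01, -3.70451009e+01, -1.83813431e-04,
        5.97856051e-04,  3.43500908e-06]), 'tool_pos': array([0.13932405, 0.60925234, 0.25029884]), 'tool_rot': array([-1.71089045e-05,  1.12167838e-01,  9.93689275e-01, -2.65589935e-06]), 'contact_force': array([ 0.29317498,  0.08446542, -0.3776581 ]), 'ft_torque': array([ 0.03011355, -0.00777391, -0.00221121]), 'grasp_force': 0.0, 'gripper_width': 1.0015133921105908} 0.019
```

Run:
```python
from h import *
T=np.load("top0.npz");S=np.load("scene0.npz")
save(0,cv2.resize(T["i"][120:400,100:520],None,fx=1.8,fy=1.8),"pics/t1.png")
a=S["i"][120:280,290:490]
save(0,cv2.resize(a,None,fx=3,fy=3),"pics/s1.png")
# disc top height & centroid
for n,D,c in(("top",T,(231,258)),("scene",S,(198,350))):
    m=np.zeros((480,640),bool); m[c[0]-60:c[0]+60,c[1]-60:c[1]+60]=1
    p,u,v=cloud(n,D["d"],m)
    for lo,hi in((.093,.107),(.125,.142)):
        k=(p[:,2]>lo)&(p[:,2]<hi)&(np.hypot(p[:,0]-.532,p[:,1]-.18)<.1)
        q=p[k]; ce,rr=cv2.minEnclosingCircle(q[:,:2].astype(np.float32))
        print(n,k.sum(),q.mean(0).round(4),np.round(ce,4),round(rr,4))
```

```text
top 2960 [0.5325 0.1807 0.1004] [0.5336 0.1809] 0.0845
top 81 [0.5328 0.181  0.134 ] [0.5329 0.1809] 0.0128
scene 3034 [0.5364 0.1759 0.0987] [0.5338 0.1804] 0.0847
scene 98 [0.5349 0.1782 0.1313] [0.5336 0.1801] 0.0139
```

View pics/t1.png

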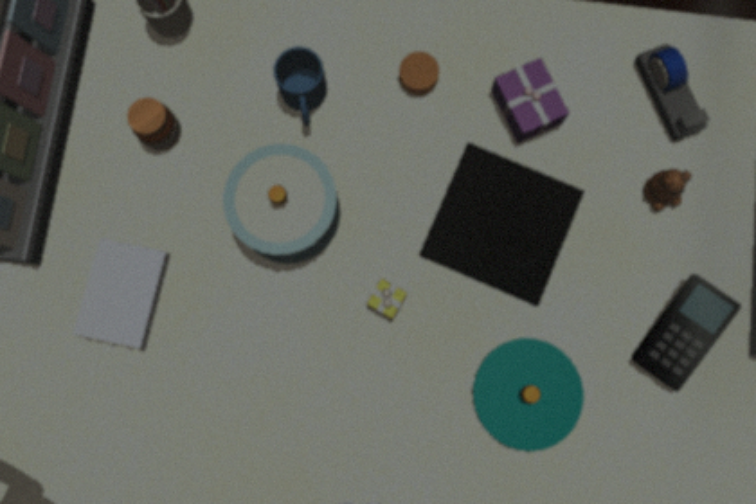

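View pics/s1.png

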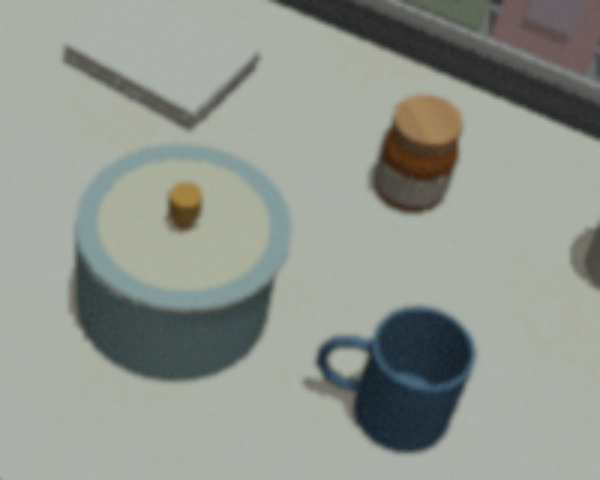

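View 1 (top): the cream lid with a brass knob sits on the pale blue hatbox at (col 258, row 231). A turquoise look-alike lies on the counter at (393, 337), and the black mat is at (376, 243). Other things that could be taken for it: an orange-capped candle at (190, 193) and a ribbon at (333, 162). View 2 (close crop, scene): this confirms the cream disc with the knob at about (350, 186). I choose that lid. Its knob top measures z=0.134 and the disc top 0.100, as described.

Units first: shifts go in shares of 0.8 m and turns go in shares of pi rad. So -0.048 m / 0.8 = -0.06, -0.033 m / 0.8 = -0.0413.

Call:
crank_tcp --pt "0.7 -0.06 -0.0413 0 0 0 0" --pt "0.7 -0.06 -0.0413 0 0 0 0" --pt "0.7 -0.06 -0.0413 0 0 0 0" --pt "0.7 -0.06 -0.0413 0 0 0 0" --pt "0.7 -0.06 -0.0413 0 0 0 0"

```text
time: 2.02
tool_pos: [0.3375, 0.3935, 0.2506]
tool_rot: [0.0, 0.112, 0.994, 0.0]
contact_force: [0.6, 0.0, 1.4]
gripper_width: 0.698
grasp_force: 0.0
```

Call:
crank_tcp --pt "0.7 -0.06 -0.0413 0 0 0 0" --pt "0.7 -0.06 -0.0413 0 0 0 0" --pt "0.7 -0.06 -0.0413 0 0 0 0" --pt "0.7 -0.06 -0.0413 0 0 0 0" --pt "0.7 -0.06 -0.0413 0 0 0 0"

```text
time: 2.65
tool_pos: [0.5348, 0.179, 0.2506]
tool_rot: [0.0, 0.112, 0.994, 0.0]
contact_force: [-0.3, 0.5, -0.1]
gripper_width: 0.701
grasp_force: 0.0
```

Create d.py:
```python
import sys
from h import *
t=np.array([float(a) for a in sys.argv[1:4]]); s=manip.state(); r=Rq(s["tool_rot"])
print("t",s["time"],"pos",s["tool_pos"].round(4),"rot",s["tool_rot"].round(4),"tool delta",r.inv().apply(t-s["tool_pos"]).round(4),"F",s["contact_force"].round(1),"w",round(s["gripper_width"],3),"g",round(s["grasp_force"],1),"q6",s["joint_pos"][5].round(3))
```

```bash
python3 d.py 0.533 0.1805 0.125
```

```text
t 2.65 pos [0.5348 0.179  0.2506] rot [4.000e-04 1.123e-01 9.937e-01 2.000e-04] tool delta [0.0022 0.001  0.1256] F [-0.3  0.5 -0.1] w 0.701 g 0.0 q6 -1.155
```

In the tool's units: 0.04 m / 0.8 = 0.05, 0.03 m / 0.8 = 0.0375.

Call:
crank_tcp --pt "0.7 0.0025 0.0013 0.05 0 0 0" --pt "0.7 0 0 0.05 0 0 0" --pt "0.7 0 0 0.0375 0 0 0" --pt "0.7 0 0 0.0194 0 0 0" --pt "0.7 0 0 0 0 0 0"

```text
time: 3.28
tool_pos: [0.5314, 0.1819, 0.1239]
tool_rot: [-0.001, 0.112, 0.994, -0.0]
contact_force: [0.2, -0.2, -0.3]
gripper_width: 0.697
grasp_force: 0.0
```

Call:
crank_tcp --pt "0 0 0 0 0 0 0" --pt "0 0 0 0 0 0 0" --pt "0 0 0 0 0 0 0" --pt "0 0 0 0 0 0 0" --pt "0 0 0 0 0 0 0"

```text
time: 3.9
tool_pos: [0.5332, 0.1823, 0.1269]
tool_rot: [0.002, 0.112, 0.994, 0.001]
contact_force: [-0.2, -0.7, 6.7]
gripper_width: 0.282
grasp_force: 59.2
```

```bash
python3 d.py 0.533 0.1805 0.125
```

```text
t 3.9 pos [0.5332 0.1823 0.1269] rot [1.600e-03 1.121e-01 9.937e-01 6.000e-04] tool delta [-0.0002 -0.0018  0.0019] F [-0.2 -0.7  6.7] w 0.282 g 59.2 q6 -1.149
```

In the tool's units: -0.03 m / 0.8 = -0.0375, -0.02 m / 0.8 = -0.025.

Call:
crank_tcp --pt "0 0 0 -0.0125 0 0 0" --pt "0 0 0 -0.025 0 0 0" --pt "0 0 0 -0.0375 0 0 0" --pt "0 0 0 -0.0375 0 0 0" --pt "0 0 0 0 0 0 0"

```text
time: 4.53
tool_pos: [0.5338, 0.1824, 0.2191]
tool_rot: [0.003, 0.112, 0.994, 0.001]
contact_force: [-0.2, 0.4, -0.5]
gripper_width: 0.284
grasp_force: 58.9
```

Run:
```python
from h import *
T=np.load("top0.npz");g=cv2.cvtColor(T["i"],cv2.COLOR_RGB2GRAY)
m=np.zeros_like(g); m[190:300,325:435]=(g[190:300,325:435]<40)*255
m=cv2.morphologyEx(m,cv2.MORPH_OPEN,np.ones((5,5)))
c=max(cv2.findContours(m,0,2)[0],key=cv2.contourArea); b=cv2.boxPoints(cv2.minAreaRect(c)); print(b.round())
w=at_z("top",b,.003); print(w.round(3),w.mean(0),np.linalg.norm(w-np.roll(w,1,0),axis=1))
i,d=manip.grab_frame("scene"); save(0,i[60:420,190:570],"pics/s2.png")
```

```bash
python3 d.py 0.557 -0.150 0.21
```

```text
[[333. 262.]
 [359. 199.]
 [424. 226.]
 [398. 289.]]
[[ 0.489 -0.034  0.003]
 [ 0.679 -0.086  0.003]
 [ 0.623 -0.278  0.003]
 [ 0.437 -0.22   0.003]] [ 0.5566777  -0.15443062  0.003     ] [0.19385732 0.19706603 0.19919915 0.19487655]
t 4.575 pos [0.5327 0.1821 0.2165] rot [1.600e-03 1.122e-01 9.937e-01 5.000e-04] tool delta [-0.0977 -0.3183  0.0064] F [-0.9 -0.1 -2. ] w 0.281 g 58.9 q6 -1.149
```

View pics/s2.png

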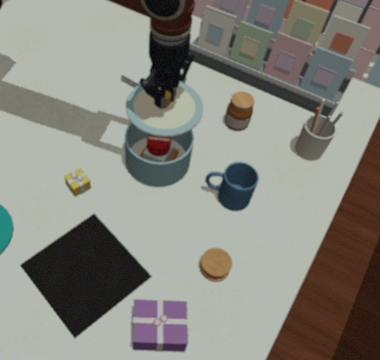

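The picture shows the lid hanging level in the fingers at about (353, 165), with the red cap visible in the open box at (348, 207). The mat is clear.

Call:
crank_tcp --pt "0 -0.0206 -0.0669 0 0 0 0" --pt "0 -0.0206 -0.0669 0 0 0 0" --pt "0 -0.0206 -0.0669 0 0 0 0" --pt "0 -0.0206 -0.0669 0 0 0 0" --pt "0 -0.0206 -0.0669 0 0 0 0"

```text
time: 5.2
tool_pos: [0.5516, -0.0987, 0.2127]
tool_rot: [-0.001, 0.112, 0.994, 0.0]
contact_force: [1.2, 0.6, -0.7]
gripper_width: 0.282
grasp_force: 59.1
```

Call:
crank_tcp --pt "0 -0.0206 -0.0669 0 0 0 0" --pt "0 0 0 0.0625 0 0 0" --pt "0 0 0 0.0625 0 0 0" --pt "0 0 0 0.0625 0 0 0" --pt "0 0 0 0 0 0 0"

```text
time: 5.82
tool_pos: [0.5517, -0.1509, 0.058]
tool_rot: [-0.007, 0.112, 0.994, 0.002]
contact_force: [0.3, 0.4, -1.2]
gripper_width: 0.287
grasp_force: 59.3
```

```bash
python3 d.py 0.557 -0.152 0.041
```

```text
t 5.825 pos [ 0.5517 -0.1509  0.058 ] rot [-0.0067  0.1123  0.9937  0.002 ] tool delta [-0.0057  0.0001  0.017 ] F [ 0.3  0.4 -1.2] w 0.287 g 59.3 q6 -1.743
```

In the tool's units: 0.008 m / 0.8 = 0.01, -0.005 m / 0.8 = -0.0063.

Call:
crank_tcp --pt "0 -0.0063 0 0.01 0 0 0" --pt "0 0 0 0.0063 0 0 0" --pt "0 0 0 0.0038 0 0 0" --pt "0 0 0 0 0 0 0" --pt "0 0 0 0 0 0 0"

```text
time: 6.45
tool_pos: [0.562, -0.1542, 0.0493]
tool_rot: [0.0, 0.112, 0.994, -0.0]
contact_force: [-0.4, 0.6, -1.9]
gripper_width: 0.286
grasp_force: 59.3
```

```bash
python3 d.py 0.557 -0.152 0.041
```

```text
t 6.45 pos [ 0.562  -0.1542  0.0493] rot [ 4.000e-04  1.121e-01  9.937e-01 -1.000e-04] tool delta [0.0054 0.001  0.0083] F [-0.4  0.6 -1.9] w 0.286 g 59.3 q6 -1.741
```

In the tool's units: 0.005 m / 0.8 = 0.0063, 0.002 m / 0.8 = 0.0025.

Call:
crank_tcp --pt "0 0 0 0.0063 0 0 0" --pt "0 0 0 0.0025 0 0 0" --pt "0 0 0 0.0013 0 0 0" --pt "0 0 0 0 0 0 0" --pt "0 0 0 0 0 0 0"

```text
time: 7.08
tool_pos: [0.5619, -0.1542, 0.041]
tool_rot: [0.0, 0.112, 0.994, -0.0]
contact_force: [-1.3, 0.2, 1.4]
gripper_width: 0.284
grasp_force: 59.7
```

```bash
python3 d.py 0.557 -0.152 0.041
```

```text
t 7.075 pos [ 0.5619 -0.1542  0.041 ] rot [ 2.000e-04  1.121e-01  9.937e-01 -0.000e+00] tool delta [ 0.0053  0.001  -0.    ] F [-1.3  0.2  1.4] w 0.284 g 59.7 q6 -1.742
```

In the tool's units: 0.001 m / 0.8 = 0.0013.

Call:
crank_tcp --pt "0 0 0 0.0013 0 0 0" --pt "0.6 0 0 0 0 0 0" --pt "0.6 0 0 0 0 0 0" --pt "0.6 0 0 0 0 0 0" --pt "0.6 0 0 0 0 0 0"

```text
time: 7.7
tool_pos: [0.5617, -0.1541, 0.0397]
tool_rot: [-0.0, 0.112, 0.994, 0.0]
contact_force: [0.3, -0.6, 0.4]
gripper_width: 0.6
grasp_force: 0.0
```

Call:
crank_tcp --pt "0.7 0 0 -0.0125 0 0 0" --pt "1 0 0 -0.05 0 0 0" --pt "1 0 0 -0.0625 0 0 0" --pt "1 0 0 -0.0625 0 0 0" --pt "1 0 0 -0.05 0 0 0"

```text
time: 8.32
tool_pos: [0.5623, -0.1543, 0.2334]
tool_rot: [0.002, 0.112, 0.994, -0.0]
contact_force: [1.5, -0.6, 0.1]
gripper_width: 1.001
grasp_force: 0.0
```

Call:
crank_tcp --pt "1 0.0163 0.0625 0 0 0 0.0509" --pt "1 0.0063 0.065 0 0 0 0.0509" --pt "1 -0.005 0.065 0 0 0 0.0509" --pt "1 0 0 0 0 0 0.0509" --pt "1 0 0 0 0 0 0.0509"

```text
time: 8.95
tool_pos: [0.6058, -0.0091, 0.2305]
tool_rot: [0.0, 0.492, 0.871, 0.0]
contact_force: [-0.8, -0.2, -0.6]
gripper_width: 1.001
grasp_force: 0.0
```

Run:
```python
from h import *
for n in("top","scene"):
    i,d=manip.grab_frame(n); np.savez(n+"1.npz",i=i,d=d)
    u=np.ones((480,640),bool); p,_,_=cloud(n,d,u); 
    k=(p[:,2]>.008)&(p[:,2]<.022)&(np.hypot(p[:,0]-.56,p[:,1]+.153)<.09); q=p[k]
    A=np.c_[q[:,:2],np.ones(len(q))]; print(n,"lid",q.mean(0).round(4),cv2.minEnclosingCircle(q[:,:2].astype(np.float32)),np.linalg.lstsq(A,q[:,2],rcond=None)[0][:2])
    k=(p[:,2]>.078)&(p[:,2]<.092)&(np.hypot(p[:,0]-.533,p[:,1]-.181)<.05); q=p[k]
    print(n,"cap",len(q),q.mean(0).round(4),cv2.minEnclosingCircle(q[:,:2].astype(np.float32)))
    for nm in("cap_top","jar_rim","lid"):
        for r in manip.mark_of(n,nm)[:2]: print(nm,r["conf"],r["centre"],at_z(n,[r["centre"][::-1]],.085)[0])
T=np.load("top1.npz")["i"][170:290,200:320]; S=np.load("scene1.npz")["i"][130:250,290:410]
save(0,cv2.resize(np.hstack([T,S]),None,fx=3.3,fy=3.3),"pics/c1.png")
```

```bash
python3 d.py .533 .181 .2
```

```text
top lid [ 0.5621 -0.1543  0.0145] ((0.5601253509521484, -0.15309181809425354), 0.08991499245166779) [0.0017667  0.00058321]
top cap 355 [0.5308 0.1778 0.085 ] ((0.5312561392784119, 0.17797192931175232), 0.02846851758658886)
cap_top 0.67 [235.0, 256.4] [0.52222609 0.17857017 0.085     ]
jar_rim 0.5 [229.4, 259.1] [0.53817458 0.17375336 0.085     ]
lid 0.95 [340.0, 394.4] [ 0.29737006 -0.21038485  0.085     ]
lid 0.76 [240.8, 377.8] [ 0.54740266 -0.14278245  0.085     ]
scene lid [ 0.5642 -0.1573  0.0139] ((0.5618884563446045, -0.15421108901500702), 0.08400329202413559) [-0.00166336  0.00149267]
scene cap 0 [nan nan nan] ((0.0, 0.0), 0.0)
jar_rim 0.36 [219.4, 343.7] [0.55288721 0.11893152 0.085     ]
lid 0.76 [292.5, 165.6] [ 0.35117039 -0.23848349  0.085     ]
lid 0.73 [331.3, 277.6] [ 0.59012546 -0.17875504  0.085     ]
t 9.35 pos [ 0.6055 -0.0102  0.23  ] rot [1.000e-04 4.899e-01 8.718e-01 0.000e+00] tool delta [0.201  0.0375 0.03  ] F [ 0.3  1.  -0.8] w 1.003 g 0.0 q6 -0.686<stdin>:8: RuntimeWarning: Mean of empty slice.
  ret = um.true_divide(
```

View pics/c1.png

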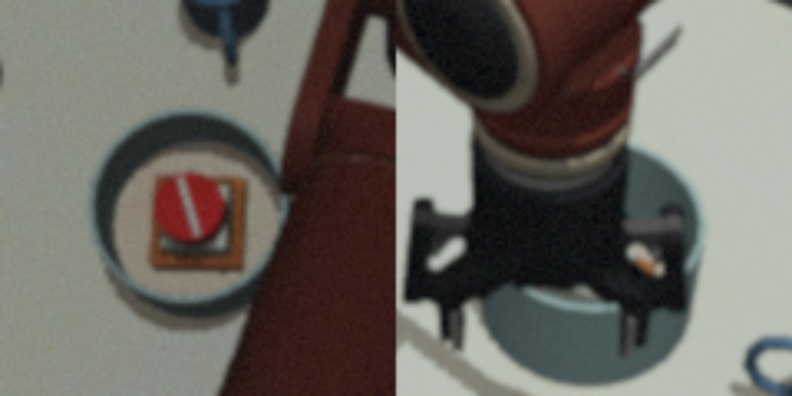

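The left half shows the red cap uncovered in the box at about (257, 232), its stripe visible and its centre measured at (0.531, 0.178, 0.085). The right half shows only the arm in front of the box. The lid lies flat on the mat at (0.562, -0.154).

In the tool's units: 0.05 m / 0.8 = 0.0625, 0.0085 m / 0.8 = 0.0106.

Call:
crank_tcp --pt "1 0.0625 0.0106 0 0 0 0" --pt "1 0.0625 0.0106 0 0 0 0" --pt "1 0.0625 0.0106 0 0 0 0" --pt "1 0.0613 0.0106 0.025 0 0 0" --pt "1 0 0 0 0 0 0"

```text
time: 9.98
tool_pos: [0.529, 0.1798, 0.2079]
tool_rot: [-0.001, 0.488, 0.873, -0.001]
contact_force: [-0.4, -1.0, 0.4]
gripper_width: 0.996
grasp_force: 0.0
```

```bash
python3 d.py .531 .178 .078
```

Run:
```python
from h import *
T=np.load("top1.npz"); p,u,v=cloud("top",T["d"],np.ones((480,640),bool))
k=(abs(p[:,2]-.094)<.005)&(abs(np.hypot(p[:,0]-.532,p[:,1]-.179)-.078)<.008); q=p[k]
from scipy.optimize import least_squares as L
print(len(q),L(lambda c:np.hypot(q[:,0]-c[0],q[:,1]-c[1])-c[2],[.532,.179,.078],loss="soft_l1",f_scale=.001).x)
I=T["i"].astype(int); r=(I[...,0]>90)&(I[...,1]<70)&(I[...,2]<70); m=np.zeros_like(r); m[205:255,235:285]=r[205:255,235:285]
P,_,_=cloud("top",T["d"],m); P=P[abs(P[:,2]-.085)<.004]; print(len(P),P.mean(0),cv2.minEnclosingCircle(P[:,:2].astype(np.float32)))
```

```text
t 9.975 pos [0.529  0.1798 0.2079] rot [-0.0015  0.4881  0.8728 -0.001 ] tool delta [-0.0028  0.0012  0.1299] F [-0.4 -1.   0.4] w 0.996 g 0.0 q6 -0.357
327 [0.53094562 0.17817497 0.07687354]
245 [0.53052029 0.17809086 0.08511502] ((0.5308144688606262, 0.17792218923568726), 0.027942094951868057)
```

In the tool's units: 0.03 m / 0.8 = 0.0375, -0.002 m / 0.8 = -0.0025.

Call:
crank_tcp --pt "1 -0.0025 0.0013 0.0375 0 0 0" --pt "1 0 0 0.0375 0 0 0" --pt "1 0 0 0.0375 0 0 0" --pt "1 0 0 0 0 0 0" --pt "1 0 0 0 0 0 0"

```text
time: 10.6
tool_pos: [0.5343, 0.1761, 0.1213]
tool_rot: [0.001, 0.491, 0.871, 0.001]
contact_force: [-0.6, -0.0, 1.4]
gripper_width: 1.0
grasp_force: 0.0
```

```bash
python3 d.py .531 .178 .078
```

```text
t 10.6 pos [0.5343 0.1761 0.1213] rot [8.000e-04 4.905e-01 8.714e-01 6.000e-04] tool delta [ 0.0033 -0.0019  0.0433] F [-0.6 -0.   1.4] w 1.0 g 0.0 q6 -0.359
```

In the tool's units: 0.015 m / 0.8 = 0.0188, 0.002 m / 0.8 = 0.0025.

Call:
crank_tcp --pt "1 0.0025 -0.0013 0.0188 0 0 0" --pt "1 0 0 0.0188 0 0 0" --pt "1 0 0 0 0 0 0" --pt "1 0 0 0 0 0 0" --pt "1 0 0 0 0 0 0"

```text
time: 11.22
tool_pos: [0.5316, 0.1778, 0.0904]
tool_rot: [0.0, 0.49, 0.872, 0.0]
contact_force: [1.0, 0.4, -0.2]
gripper_width: 0.994
grasp_force: 0.0
```

```bash
python3 d.py .531 .178 .078
```

```text
t 11.225 pos [0.5316 0.1778 0.0904] rot [4.000e-04 4.902e-01 8.716e-01 3.000e-04] tool delta [ 0.0005 -0.0005  0.0124] F [ 1.   0.4 -0.2] w 0.994 g 0.0 q6 -0.356
```

Call:
crank_tcp --pt "1 0 0 0 0 0 0" --pt "1 0 0 0 0 0 0"

```text
time: 11.48
tool_pos: [0.5314, 0.1777, 0.0901]
tool_rot: [0.0, 0.49, 0.872, 0.0]
contact_force: [0.5, 0.2, 0.8]
gripper_width: 0.999
grasp_force: 0.0
```

In the tool's units: 0.006 m / 0.8 = 0.0075.

Call:
crank_tcp --pt "1 0 0 0.0075 0 0 0" --pt "1 0 0 0.0075 0 0 0" --pt "1 0 0 0 0 0 0" --pt "0 0 0 0 0 0 0" --pt "0 0 0 0 0 0 0"

```text
time: 12.1
tool_pos: [0.5311, 0.1776, 0.0782]
tool_rot: [-0.0, 0.49, 0.872, -0.0]
contact_force: [-1.3, -0.9, 4.5]
gripper_width: 0.647
grasp_force: 62.2
```

Call:
crank_tcp --pt "0 0 0 0 0 0 0" --pt "0 0 0 0 0 0 0" --pt "0 0 0 0 0 0 0"

```text
time: 12.48
tool_pos: [0.5312, 0.1776, 0.0783]
tool_rot: [0.0, 0.49, 0.872, -0.0]
contact_force: [-3.3, -1.9, 5.0]
gripper_width: 0.644
grasp_force: 62.6
```

```bash
python3 d.py .531 .178 .078
```

```text
t 12.475 pos [0.5312 0.1776 0.0783] rot [ 0.000e+00  4.902e-01  8.716e-01 -2.000e-04] tool delta [ 0.0005 -0.      0.0003] F [-3.3 -1.9  5. ] w 0.644 g 62.6 q6 -0.356
```

In the tool's units: -0.0002 m / 0.8 = -0.0003, -0.08 rad / 3.1416 = -0.0255.

Call:
crank_tcp --pt "0 0 0 -0.0003 0 0 -0.0255" --pt "0 0 0 -0.0003 0 0 -0.0255" --pt "0 0 0 -0.0003 0 0 -0.0255" --pt "0 0 0 -0.0003 0 0 -0.0255" --pt "0 0 0 -0.0003 0 0 -0.0255"

```text
time: 13.1
tool_pos: [0.5316, 0.1784, 0.079]
tool_rot: [0.0, 0.306, 0.952, 0.001]
contact_force: [-0.7, 1.2, 2.1]
gripper_width: 0.64
grasp_force: 62.8
```

```bash
python3 d.py .531 .178 .078;python3 -c "
from h import *
print(manip.state()['ft_torque'])"
```

```text
t 13.1 pos [0.5316 0.1784 0.079 ] rot [4.000e-04 3.064e-01 9.519e-01 1.100e-03] tool delta [ 0.0003 -0.0007  0.001 ] F [-0.7  1.2  2.1] w 0.64 g 62.8 q6 -0.758
[ 0.32395864  0.08078494 -0.06844845]
```

Call:
crank_tcp --pt "0 0 0 -0.0003 0 0 -0.0382" --pt "0 0 0 -0.0003 0 0 -0.0382" --pt "0 0 0 -0.0003 0 0 -0.0382" --pt "0 0 0 -0.0003 0 0 -0.0382" --pt "0 0 0 0 0 0 0"

```text
time: 13.72
tool_pos: [0.5317, 0.1782, 0.0799]
tool_rot: [0.001, 0.073, 0.997, 0.001]
contact_force: [-0.8, 1.8, 2.0]
gripper_width: 0.645
grasp_force: 62.7
```

```bash
python3 d.py .531 .178 .078; python3 -c "
from h import *
print(manip.state()['ft_torque'])"
```

```text
t 13.725 pos [0.5317 0.1782 0.0799] rot [7.000e-04 7.300e-02 9.973e-01 6.000e-04] tool delta [ 0.0007 -0.0003  0.0019] F [-0.8  1.8  2. ] w 0.645 g 62.7 q6 -1.235
[0.38011783 0.04638786 0.09440503]
```

In the tool's units: -0.0002 m / 0.8 = -0.0003, -0.12 rad / 3.1416 = -0.0382.

Call:
crank_tcp --pt "0 0 0 -0.0003 0 0 -0.0382" --pt "0 0 0 -0.0003 0 0 -0.0382" --pt "0 0 0 0 0 0 -0.0382" --pt "0 0 0 0 0 0 -0.0382" --pt "0 0 0 0 0 0 -0.0382"

```text
time: 14.35
tool_pos: [0.5328, 0.1783, 0.0816]
tool_rot: [0.002, -0.226, 0.974, 0.0]
contact_force: [-0.6, 1.9, 4.7]
gripper_width: 0.646
grasp_force: 62.9
```

Call:
crank_tcp --pt "0 0 0 0 0 0 -0.0382" --pt "0 0 0 0 0 0 0" --pt "0 0 0 0 0 0 0"

```text
time: 14.72
tool_pos: [0.5327, 0.1785, 0.0816]
tool_rot: [0.002, -0.283, 0.959, 0.0]
contact_force: [-0.2, 1.6, 5.7]
gripper_width: 0.646
grasp_force: 62.9
```

```bash
python3 d.py .531 .178 .078
```

Run:
```python
from h import *
print(manip.state()['ft_torque'])
a=[]
for n,s in(("top",np.s_[170:290,200:320]),("scene",np.s_[130:250,290:410])):
    i,d=manip.grab_frame(n); a.append(i[s])
save(0,cv2.resize(np.hstack(a),None,fx=3.3,fy=3.3),"pics/c2.png")
```

```text
t 14.725 pos [0.5327 0.1785 0.0816] rot [ 1.900e-03 -2.825e-01  9.593e-01  4.000e-04] tool delta [0.0016 0.0005 0.0036] F [-0.2  1.6  5.7] w 0.646 g 62.9 q6 -1.954
[0.36260637 0.10575166 0.03213826]
```

View pics/c2.png

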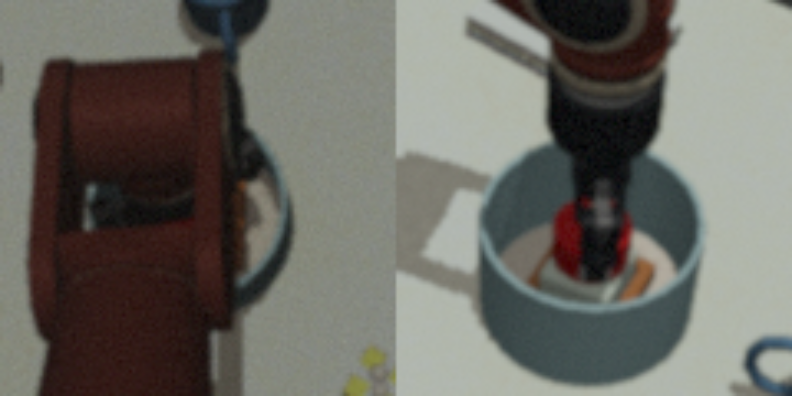

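The scene half shows the cap held at about (351, 203), with the jar still seated in its holder. The tool has turned 1.6 rad, so I lift a little and check the force.

In the tool's units: -0.002 m / 0.8 = -0.0025.

Call:
crank_tcp --pt "0 0 0 -0.0025 0 0 0" --pt "0 0 0 -0.0025 0 0 0" --pt "0 0 0 -0.0025 0 0 0" --pt "0 0 0 0 0 0 0" --pt "0 0 0 0 0 0 0"

```text
time: 15.45
tool_pos: [0.5309, 0.1777, 0.0857]
tool_rot: [-0.0, -0.284, 0.959, 0.0]
contact_force: [-0.9, 1.7, -0.6]
gripper_width: 0.645
grasp_force: 63.4
```

```bash
python3 d.py .531 .178 .078
```

```text
t 15.45 pos [0.5309 0.1777 0.0857] rot [-3.000e-04 -2.836e-01  9.589e-01  1.000e-04] tool delta [-0.0002  0.0002  0.0077] F [-0.9  1.7 -0.6] w 0.645 g 63.4 q6 -1.956
```

In the tool's units: -0.008 m / 0.8 = -0.01, -0.007 m / 0.8 = -0.0088.

Call:
crank_tcp --pt "0 0 0 -0.0075 0 0 0" --pt "0 0 0 -0.01 0 0 0" --pt "0 0 0 -0.01 0 0 0" --pt "0 0 0 -0.0088 0 0 0" --pt "0 0 0 0 0 0 0"

```text
time: 16.08
tool_pos: [0.5319, 0.1778, 0.1162]
tool_rot: [0.001, -0.284, 0.959, -0.0]
contact_force: [0.5, -0.0, -1.1]
gripper_width: 0.643
grasp_force: 63.5
```

Call:
crank_tcp --pt "0 0 0 0 0 0 0" --pt "0 0 0 0 0 0 0" --pt "0 0 0 0 0 0 0" --pt "0 0 0 0 0 0 0"

```text
time: 16.58
tool_pos: [0.5311, 0.1777, 0.1148]
tool_rot: [-0.0, -0.284, 0.959, 0.0]
contact_force: [0.2, 0.2, -0.4]
gripper_width: 0.646
grasp_force: 63.5
```

```bash
python3 d.py .531 .178 .115
```

Run:
```python
from h import *
i,d=manip.grab_frame("scene")
save(0,cv2.resize(i[110:270,270:430],None,fx=3.6,fy=3.6),"pics/c3.png")
p,_,_=cloud("scene",d,np.ones((480,640),bool))
k=(p[:,2]>.008)&(p[:,2]<.022)&(np.hypot(p[:,0]-.56,p[:,1]+.153)<.09); q=p[k]; print("lid",q.mean(0),cv2.minEnclosingCircle(q[:,:2].astype(np.float32)))
```

```text
t 16.575 pos [0.5311 0.1777 0.1148] rot [-2.000e-04 -2.836e-01  9.589e-01  0.000e+00] tool delta [-0.0001  0.0003 -0.0002] F [ 0.2  0.2 -0.4] w 0.646 g 63.5 q6 -1.956
lid [ 0.56421122 -0.15723275  0.01394038] ((0.5616690516471863, -0.15407679975032806), 0.08401360362768173)
```

View pics/c3.png

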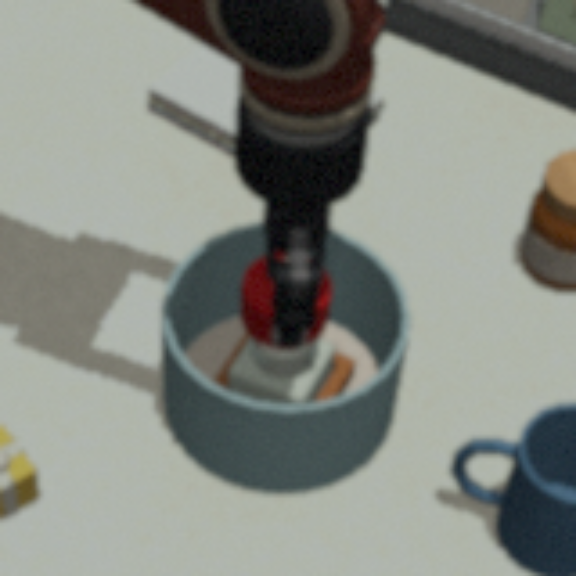

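The cap, at about (349, 193), is off and held above the jar. The jar sits in its holder with its neck showing at (350, 210), and the force reading is just the cap's weight.

```bash
python3 -c "
from plant import manip
print(manip.job_done())"
```

```text
the job is handed in; nothing more can be done
None
```

I handed the job in at about 17 s: the lid lies flat and released on the mat, about 5 mm off its centre, and the unscrewed cap is held level about 2 cm above the jar's rim, with the jar still in its holder; the judging result was not shown.

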